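Lay the proud can down and shut the drawer

TASK

The open drawer of the small bench-top unit will not shut, because one of the things packed in it stands up too tall to pass under the top of the unit. Tip that one over so that it lies flat in the drawer, towards the end of its compartment where there is room for it, then slide the drawer fully shut. The lying can and the short tin already fit: leave the can lying and the tin standing, and do not disturb the things on the bench.

Things in the scene. Friction and masses are not known exactly. Their poses are not given: they have to be found in the camera images.
- unit: Fixed grey sheet-metal drawer unit on the bench, 250 deep (x) x 275 wide (y) x 115 mm high. Origin on the bench in the middle of its open front; its x axis points into the unit (the way the drawer shuts), y to the left, z up. The opening passes things up to 100 mm above the bench.
- drawer (a joint): Drawer travel in m: 0 = open as at the start (all three compartments lie in front of the unit), 0.231 = fully shut, against its stop. It slides along the unit's +x with about 3 N of friction plus some damping (about 1 N at 0.1 m/s) and stays where it is left.
- drawer_lip (a point): Middle of the foremost edge of the dark pull lip, 275 mm long (y), 12 mm high, along the top of the drawer's front panel; the point is 100 mm above the bench, the lip's top 106 mm; it stands 14 mm out from the panel (8 to 106 mm above the bench). Moves with the drawer; axes as the unit's. Pushing it along +x anywhere on its length shuts the drawer.
- drawer_floor (a point): Centre of the drawer's inner floor, 20 mm above the bench; moves with the drawer, axes as the unit's. Three equal compartments, centred at x = -77, 0, +77 mm from this point, each 72 mm wide (x), 235 mm long (y, -117.5 to +117.5 mm), with 5 mm walls, tops 90 mm above the bench. Each holds one thing; which holds which changes.
- standing_can: Metal spray can, white band, black cap: 64 mm diameter, 120 mm long (cap 30 mm, sides smooth), 0.18 to 0.35 kg. Stands in a compartment, top 140 mm above the bench, axis 38 to 52 mm to one side (+y or -y) of its middle; it fits lying only towards the longer free end. Origin: centre of base, z along its axis to the cap. Pushed near the top it tips, and falls by itself past about 30 degrees.
- standing_can_mid (a point): Middle of the standing can, on its axis, 60 mm from the base; axes as the can's. When the can lies flat this is about 32 mm above the drawer's floor.
- lying_can: The same kind of spray can (64 mm diameter, 120 mm long), already lying along its compartment. Origin at the start under its middle on the drawer's floor; its y axis runs along the can towards the cap. It may roll a few mm in its compartment, its origin turning with it.
- lying_can_mid (a point): Middle of the lying can, on its axis.
- short_tin: Short round tin, 62 mm diameter, 56 mm high, metal with a white band and a black lid, 0.2 kg, standing upright in its compartment, its top below the drawer's walls. Origin at the centre of its base, z up its axis.
- tape_roll: Bystander: yellow tape roll lying flat on the bench to the left of the drawer, 104 mm diameter, 48 mm high. Origin at the centre of its underside.
- carton: Bystander: cardboard carton on the bench to the right of the drawer, 90 x 120 x 70 mm high. Origin at the centre of its underside.
- jar: Bystander: amber jar with a black cap on the bench to the right of the drawer, 64 mm diameter, 90 mm high. Origin at the centre of its underside.
Things that resemble listed ones, but are neither listed nor needed, are in the scene too. Leave any green or turquoise look-alike of the standing_can alone.

How it is judged:
By the outcome, as a careful person would: the job done as asked, in the order asked, and still so for the second after the job is handed in, with the robot touching nothing.
It also fails if it takes over 48 s, if anything falls off the work surface, if the arm or the gripper's body presses on something with over 40 N, if the wrist force passes 120 N, or if a joint passes its speed limit or range.

ROBOT

A 6-joint arm with a two-finger parallel gripper is mounted at the origin on the work surface. World frame = base frame: x ahead of the robot, y to its left, z up, the work surface at z = 0. Lengths are in m, angles in degrees, forces in N, time in s.
With the tool pointing down it reaches from about 0.35 to 0.95 m from the base axis. Payload 17.4 kg.
Tool frame: the origin (TCP) lies at the very end of the fingers, on their centre line; the grasp point (between the pads) lies 19 mm behind it (robot.grip_point_offset is the distance from the TCP to the grasp point, in m); z points along the fingers, y is the line along which they close (so a half turn about z gives the same grasp; the last joint's range is limited). The gripper opens to 93 mm and grips with 3 to 60 N. Pads are 15 mm wide; open, the fingers measure 128 mm over their backs; the gripper's body (75 mm by 188 mm) begins 65 mm behind the grasp point.
Start: joints at [-69.889, 6.646, 82.598, -0, 90.757, -2.166], TCP at [0.256, -0.625, 0.219] pointing down, gripper open.
Joint ranges: [-162.19, 162.19], [-47.58, 125.68], [4.15, 143.07], [-65.23, 245.23], [0.69, 171.88], [-170.13, 170.13]. Speed limits (degrees/s): [108.29, 108.29, 127.2, 180, 180, 180].

INTERFACE

Orientations are given as [roll, pitch, yaw] about the fixed x, y, z axes, in that order (R = Rz(yaw) Ry(pitch) Rx(roll)).
In Python, from cell import sensors, get_image, robot gives the robot as it stands.
- The arm moves only by the tool drive_tool, never from a script. Its argument "rows" is a list of rows, each a list of 5 numbers: the shift along the world's x, y, z scaled (see below), then the turn about the world's z scaled (see below), then the closure, from 0 (fully open) to 1 (shut). A call has 1 to 20 rows; each row shifts and turns the commanded pose from where the row before left it; what a row does not reach is not made up. The controller multiplies each number of a shift by 5 cm and each number of a turn by 0.12 rad. A row lasts 1/8 s, in which the tool goes at most 62.5 mm and 10.7 degrees, less where a joint would pass 70% of its speed; a pose out of reach is approached as far as the arm can. A call with a number of a shift or a turn outside -1 to 1 is refused whole. A call with a gripper value outside its range is refused whole. The fingers move at their own pace and stop on an object; "force" is the grip in N (left out, the last holds). Time passes only in rows, so rows that do not move let the fingers close. It gives the time, the measured TCP pose, the force, the opening and the grip force at its end, in the units of the state.
- sensors.state(): the state, without advancing time (a new reading comes with each control period).
- get_image(name): name is "scene" or "top" or "wrist"; returns a dict with "color" (480x640x3 uint8, blue, green, red), "camera_matrix" (3x3 intrinsics, pixels), "T" (4x4, takes a point from camera to world coordinates); the wrist camera has in their place "tool_from_camera" (4x4, takes a point from camera to tool coordinates, whose origin is the TCP and whose axes are the flange's). Camera axes: x right, y up, looking along -z (the intrinsics and any distortion apply to the point x, -y, -z); pixel columns grow to the right and rows downward; lengths in m; the calibration is good to about 2 mm. A picture is of the moment at which its call begins: read the wrist's pose just before it. There is no depth.
- robot.hand_in(): hands the job in; it is judged then, once.
The state is a dict: "t": time; "q": joint angles; "joint_velocities": joint speeds; "joint_torque": joint torques, N m; "eef_pos": TCP position; "ee_rot": TCP orientation; "contact_force": force on the tool from outside, world axes, zero at the start; "ft_torque": the same for the moment, N m; "opening": opening from 0.0 (shut) to 1.0 (fully open); "gripper_force": force on a finger pad.
Only numpy, scipy, OpenCV 4.12 (cv2) and the standard library are available. Lean on these libraries where they do the work, as an engineer would, in place of code of your own. Each camera call takes 0.05 s, during which the arm holds its last target. There are 200 camera calls.

## Working session

There is one attempt and no reset: what is moved stays moved. The work goes in short steps, Python scripts to look and compute and a tool call to move; the robot and the scene stay as the last step left them, time stands still between calls to the robot, and variables do not carry over. Pictures are saved under pics/ and viewed, at most 10 in all, crops included, and the job is handed in when it is done.

Besides the shell and the picture viewer there is one more tool, called after "Call:" as name(argument=value, ...) on one line, values as JSON. drive_tool: Moves the arm, as the interface text tells. Its arguments: {"type":"object","properties":{"rows":{"type":"array"},"force":{"type":"number"}},"required":["rows"]}

```bash
mkdir -p pics
cat > h.py <<'E'
import numpy as np, cv2
from cell import sensors, get_image, robot
def ray(im,u,v):
    K=im["camera_matrix"];T=np.array(im["T"])
    d=np.linalg.inv(K)@[u,v,1]; d=T[:3,:3]@[d[0],-d[1],-d[2]]
    return T[:3,3],d
def onz(im,u,v,z):
    o,d=ray(im,u,v); return o+d*(z-o[2])/d[2]
def proj(im,p):
    T=np.linalg.inv(im["T"]); c=T[:3,:3]@p+T[:3,3]; q=np.array(im["camera_matrix"])@[c[0],-c[1],-c[2]]; return q[:2]/q[2]
E
python3 - <<'E'
from h import *
a=get_image("scene");b=get_image("top")
print([k for k in b])
for n,i in(("scene",a),("top",b)):
    cv2.imwrite(f"pics/{n}0.png",i["color"]); np.savez(n+"0.npz",**{k:i[k] for k in("color","camera_matrix","T")}); print(i["camera_matrix"],i["T"])
print(sensors.state())
E
```

```text
['color', 'camera_matrix', 'T']
[[479.61476998   0.         326.22417401]
 [  0.         479.61476998 242.59532372]
 [  0.           0.           1.        ]] [[ 0.61246103 -0.48023598  0.62790515  1.1100377 ]
 [ 0.79031126  0.38937827 -0.4730673  -0.41354791]
 [-0.01730869  0.7859758   0.61801493  0.63145919]
 [ 0.          0.          0.          1.        ]]
[[495.19288557   0.         315.86184695]
 [  0.         495.19288557 241.33313303]
 [  0.           0.           1.        ]] [[-0.02605962  0.98408913 -0.17575404  0.40563872]
 [-0.99911492 -0.03144691 -0.02793677 -0.00888912]
 [-0.0330192   0.17487046  0.98403763  0.93303092]
 [ 0.          0.          0.          1.        ]]
{'t': 0.1, 'q': array([-6.98895707e+01,  6.67267061e+00,  8.26309027e+01, -2.68972376e-04,
        9.07559455e+01, -2.16397062e+00]), 'joint_velocities': array([ 0.01713739, -0.00695862, -0.16521679, -0.03123912, -0.01328859,
        0.05853729]), 'joint_torque': array([ 1.33933339e-03, -7.22897816e+01, -6.23862934e+01,  7.81024410e-02,
        2.28692964e-02, -3.23970994e-05]), 'eef_pos': array([ 0.25580452, -0.62446435,  0.21797478]), 'ee_rot': array([-1.79940513e+02, -1.97863810e-03,  2.22743955e+01]), 'contact_force': array([ 0.88302669, -0.1485974 , -1.03649718]), 'ft_torque': array([0.01311746, 0.00693997, 0.00473665]), 'gripper_force': 0.0, 'opening': 1.0004076889778164}
```

View pics/top0.png

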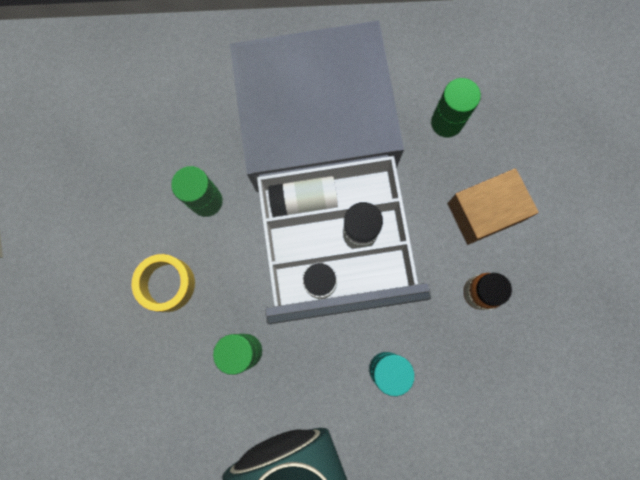

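View pics/scene0.png

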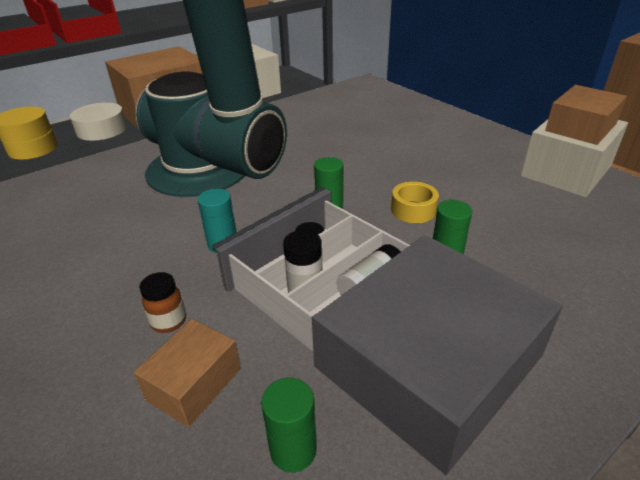

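Run:
```python
from h import *
b=dict(np.load("top0.npz")); a=dict(np.load("scene0.npz"))
img=b["color"]
dark=(img.max(2)<45).astype(np.uint8)
n,l,s,c=cv2.connectedComponentsWithStats(dark)
for i in range(1,n):
    if s[i,4]>300:
        (u,v),r=cv2.minEnclosingCircle(np.argwhere(l==i)[:,::-1].astype(np.float32)); print(s[i],c[i].round(1),u,v,r)
# lip
for p in((268,313),(429,290),(268,320),(429,296)): print("lip",p,onz(b,*p,.106).round(4))
# unit top front edge corners / side-wall corners z=.115
for p in((232,42),(380,24)): print("unit back",onz(b,*p,.115).round(4))
for p in((363,220),):
    P=onz(b,*p,.14);print("can top",P.round(4),proj(a,P))
print("tin",onz(b,320,279,.076).round(4))
print("teal",onz(b,394,375,.12).round(4),"green",onz(b,234,354,.12))
crop=img[140:340,230:450]
cr2=a["color"][190:300,220:420]
x=cv2.resize(crop,(660,600),interpolation=2)
cv2.imwrite("pics/crop.png",x)
```

```text
[476 274  35  32 872] [493.3 289.3] 493.1268615722656 289.6372985839844 17.20505714416504
[ 235  430   79   39 1132] [272.7 447.4] 274.0 450.0 42.95356369018555
lip (268, 313) [0.4351 0.0972 0.106 ]
lip (429, 290) [ 0.4656 -0.1706  0.106 ]
lip (268, 320) [0.4236 0.0973 0.106 ]
lip (429, 296) [ 0.4557 -0.1699  0.106 ]
unit back [0.9248 0.1573 0.115 ]
unit back [ 0.9479 -0.1123  0.115 ]
can top [ 0.5802 -0.0644  0.14  ] [302.28064781 240.12625181]
tin [0.4921 0.01   0.076 ]
teal [ 0.3319 -0.104   0.12  ] green [0.37063899 0.15099077 0.12      ]
```

View pics/crop.png

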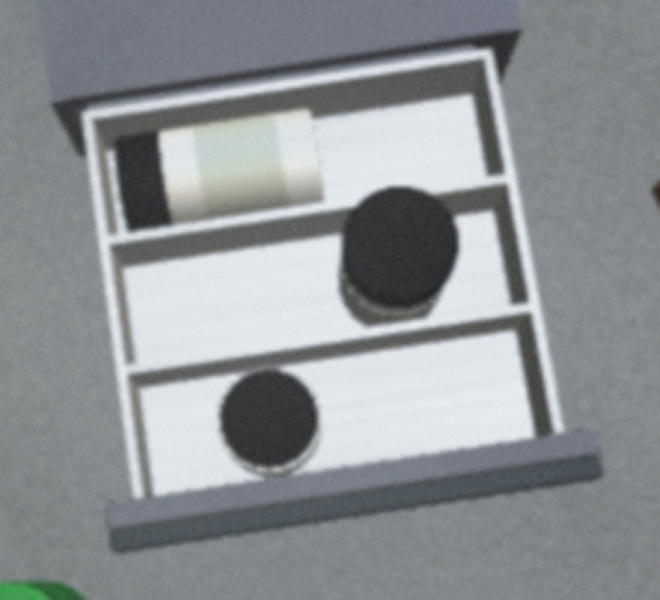

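Candidates: the black-topped object at (363,222), the tin at (320,280), the lying can at (303,195), and the green and teal cans at (461,95), (190,183), (234,354) and (394,375). The standing can is the one at (363,222). Its black cap overlaps both compartment walls, so it is the tall one, and its free end is towards +y. The tin is smaller and sits below the walls, and the coloured cans are decoys.

Call:
drive_tool(rows=[[0.44, 0.66, 0, 0.72, 0.75], [0.44, 0.66, 0, 0.72, 0.75], [0.44, 0.66, 0, 0.72, 0.75], [0.44, 0.66, 0, 0.72, 0.75], [0.44, 0.66, 0, 0.72, 0.75], [0.44, 0.66, 0, 0.72, 0.75], [0.44, 0.66, 0, 0.72, 0.75], [0.44, 0.66, 0, 0.72, 0.75], [0.44, 0.66, 0, 0.72, 0.75], [0.44, 0.66, 0, 0.72, 0.75], [0.44, 0.66, 0, 0.72, 0.75], [0.44, 0.66, 0, 0.72, 0.75], [0.44, 0.66, 0, 0.72, 0.75], [0.44, 0.66, 0, 0.72, 0.75], [0.44, 0.66, 0, 0.72, 0.75], [0, 0, 0, 0, 0.75], [0, 0, 0, 0, 0.75]])

```text
t: 2.22
eef_pos: [0.5856, -0.1298, 0.2183]
ee_rot: [-180.0, -0.0, 96.5]
contact_force: [0.6, -0.1, 0.4]
opening: 0.249
gripper_force: 0.0
```

Call:
drive_tool(rows=[[0, 0, -0.47, 0, 0.75], [0, 0, -0.47, 0, 0.75], [0, 0, -0.47, 0, 0.75], [0, 0, -0.47, 0, 0.75], [0, 0, 0, 0, 0.75], [-0.014, 0.12, 0, 0, 0.75], [-0.014, 0.12, 0, 0, 0.75], [-0.014, 0.12, 0, 0, 0.75], [-0.014, 0.12, 0, 0, 0.75], [-0.014, 0.12, 0, 0, 0.75], [-0.014, 0.12, 0, 0, 0.75], [-0.014, 0.12, 0, 0, 0.75], [0, 0, 0, 0, 0.75]])

```text
t: 3.85
eef_pos: [0.5809, -0.0872, 0.1246]
ee_rot: [-180.0, -0.0, 96.6]
contact_force: [-0.1, -0.7, 0.0]
opening: 0.25
gripper_force: 0.4
```

Run:
```python
from h import *
print(sensors.state()["contact_force"],sensors.state()["eef_pos"])
a=get_image("scene");b=get_image("top")
x=np.hstack([cv2.resize(a["color"][150:350,200:400],(400,400)),cv2.resize(b["color"][140:340,230:430],(400,400))])
cv2.imwrite("pics/t1.png",x)
```

```text
[-0.06658096 -0.65129273  0.00155546] [ 0.58089316 -0.08715661  0.12456538]
```

View pics/t1.png

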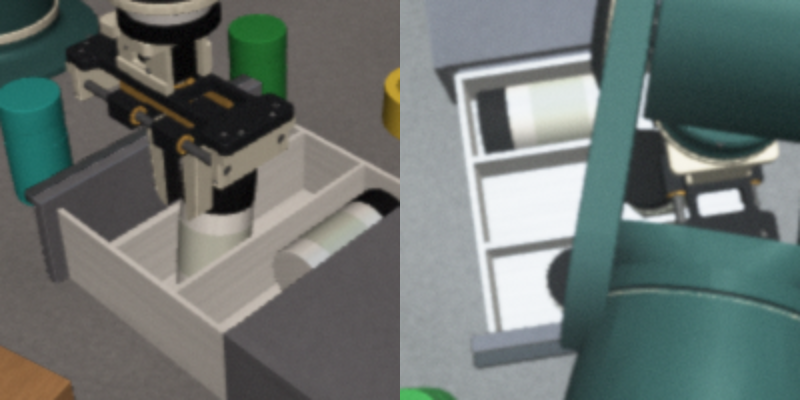

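The can is leaning towards +y between the two fingers, with its base still in place, so I'll keep pushing.

Call:
drive_tool(rows=[[-0.014, 0.12, 0, 0, 0.75], [-0.014, 0.12, 0, 0, 0.75], [-0.014, 0.12, 0, 0, 0.75], [-0.014, 0.12, 0, 0, 0.75], [-0.014, 0.12, 0, 0, 0.75], [-0.014, 0.12, 0, 0, 0.75], [-0.014, 0.12, 0, 0, 0.75], [-0.014, 0.12, 0, 0, 0.75], [0, 0, 0, 0, 0.75], [0, 0, 0, 0, 0.75], [0, 0, 0, 0, 0.75]])

```text
t: 5.32
eef_pos: [0.5754, -0.0398, 0.1246]
ee_rot: [-180.0, 0.0, 96.5]
contact_force: [0.3, 0.1, 0.2]
opening: 0.252
gripper_force: 0.0
```

Run:
```python
from h import *
a=get_image("scene");b=get_image("top")
x=np.hstack([cv2.resize(a["color"][150:350,200:400],(400,400)),cv2.resize(b["color"][140:340,230:430],(400,400))])
cv2.imwrite("pics/t2.png",x)
```

```text
(no output)
```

View pics/t2.png

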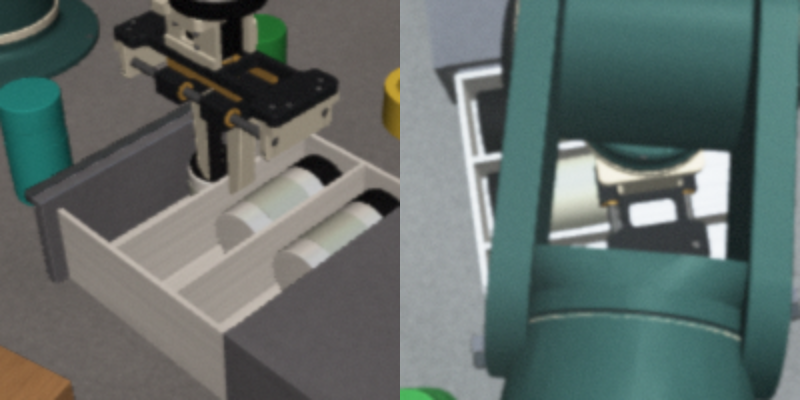

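The can has fallen and lies flat towards +y. Next I'll lift and go to a point in front of the lip.

Call:
drive_tool(rows=[[0, 0, 0.8, 0, 1], [0, 0, 0.8, 0, 1], [-0.63, 0.07, 0, 0, 1], [-0.63, 0.07, 0, 0, 1], [-0.63, 0.07, 0, 0, 1], [-0.63, 0.07, 0, 0, 1], [-0.63, 0.07, 0, 0, 1], [-0.63, 0.07, 0, 0, 1], [0, 0, 0, 0, 1], [0, 0, 0, 0, 1]])

```text
t: 6.68
eef_pos: [0.3868, -0.0187, 0.2049]
ee_rot: [180.0, 0.0, 96.5]
contact_force: [-0.3, 0.5, 0.6]
opening: 0.007
gripper_force: 0.0
```

Run:
```python
from h import *
a=get_image("scene");b=get_image("top")
x=np.hstack([cv2.resize(a["color"][150:350,200:400],(400,400)),cv2.resize(b["color"][140:340,230:430],(400,400))])
cv2.imwrite("pics/t3.png",x)
```

```text
(no output)
```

View pics/t3.png

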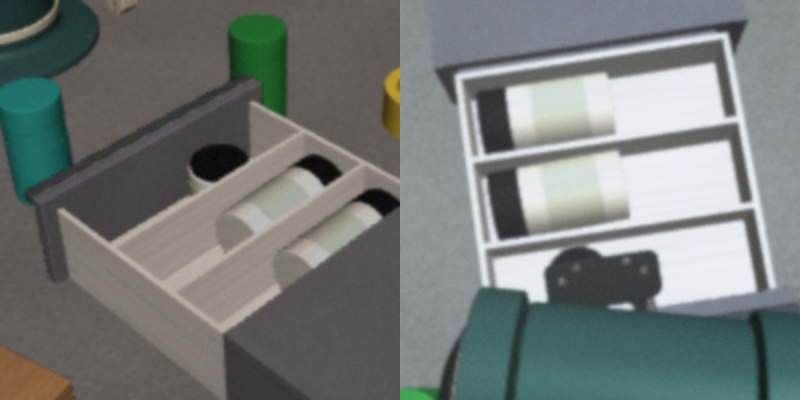

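Both cans lie flat and clear of the walls, and the tin is still standing. I'll lower and push the lip.

Call:
drive_tool(rows=[[0, 0, -0.77, 0, 1], [0, 0, -0.77, 0, 1], [0, 0, -0.77, 0, 1], [0, 0, 0, 0, 1], [0.1, 0.012, 0, 0, 1], [0.1, 0.012, 0, 0, 1], [0.1, 0.012, 0, 0, 1], [0.1, 0.012, 0, 0, 1], [0.1, 0.012, 0, 0, 1], [0.1, 0.012, 0, 0, 1], [0.16, 0.019, 0, 0, 1], [0.2, 0.023, 0, 0, 1], [0.2, 0.023, 0, 0, 1], [0.2, 0.023, 0, 0, 1], [0.2, 0.023, 0, 0, 1]])

```text
t: 8.65
eef_pos: [0.465, -0.0093, 0.089]
ee_rot: [-180.0, -0.0, 96.5]
contact_force: [-2.9, 2.0, 1.2]
opening: 0.005
gripper_force: 2.1
```

Call:
drive_tool(rows=[[0.2, 0.023, 0, 0, 1], [0.2, 0.023, 0, 0, 1], [0.2, 0.023, 0, 0, 1], [0.2, 0.023, 0, 0, 1], [0.2, 0.023, 0, 0, 1], [0.2, 0.023, 0, 0, 1], [0.2, 0.023, 0, 0, 1], [0.2, 0.023, 0, 0, 1], [0.2, 0.023, 0, 0, 1], [0.2, 0.023, 0, 0, 1], [0.2, 0.023, 0, 0, 1], [0.2, 0.023, 0, 0, 1], [0.2, 0.023, 0, 0, 1], [0.2, 0.023, 0, 0, 1], [0.2, 0.023, 0, 0, 1]])

```text
t: 10.52
eef_pos: [0.615, 0.008, 0.0888]
ee_rot: [-180.0, -0.0, 96.5]
contact_force: [-3.9, 3.0, 2.2]
opening: 0.002
gripper_force: 2.0
```

Run:
```python
from h import *
print(sensors.state()["contact_force"])
a=get_image("scene");b=get_image("top")
x=np.hstack([cv2.resize(a["color"][150:350,200:400],(400,400)),cv2.resize(b["color"][140:340,230:430],(400,400))])
cv2.imwrite("pics/t4.png",x)
```

```text
[-3.92195955  2.97830868  2.17279609]
```

View pics/t4.png

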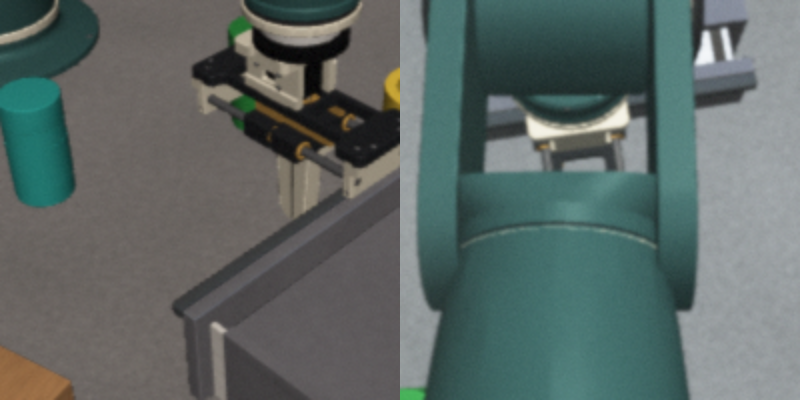

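The drawer is nearly shut, with about 25 mm still open, and nothing has jammed. I'll finish slowly.

Call:
drive_tool(rows=[[0.1, 0.012, 0, 0, 1], [0.1, 0.012, 0, 0, 1], [0.1, 0.012, 0, 0, 1], [0.08, 0.009, 0, 0, 1], [0.06, 0.007, 0, 0, 1]])

```text
t: 11.25
eef_pos: [0.6366, 0.0104, 0.089]
ee_rot: [-180.0, 0.0, 96.5]
contact_force: [-4.2, -1.0, -1.9]
opening: 0.004
gripper_force: 1.6
```

Call:
drive_tool(rows=[[0.05, 0.006, 0, 0, 1], [0.04, 0.005, 0, 0, 1], [0.04, 0.005, 0, 0, 1]])

```text
t: 11.62
eef_pos: [0.643, 0.0112, 0.0892]
ee_rot: [180.0, 0.0, 96.5]
contact_force: [-3.4, -1.2, -2.7]
opening: 0.006
gripper_force: 1.5
```

Call:
drive_tool(rows=[[0.04, 0.005, 0, 0, 1], [0.04, 0.005, 0, 0, 1]])

```text
t: 11.88
eef_pos: [0.6462, 0.0116, 0.089]
ee_rot: [-179.9, -0.0, 96.5]
contact_force: [-22.0, -1.8, 7.7]
opening: 0.005
gripper_force: 11.0
```

The force has jumped to 22 N, so the drawer is against its stop. I'll back off and check.

Call:
drive_tool(rows=[[0, 0, 0, 0, 1], [-0.2, -0.02, 0, 0, 1], [-0.5, -0.06, 0, 0, 1], [-0.5, -0.06, 0.3, 0, 1], [-0.6, -0.07, 0.8, 0, 1], [-0.8, -0.3, 0.8, 0, 1], [-0.8, -0.6, 0.8, 0, 1], [-0.5, -0.8, 0, 0, 1], [0, -0.8, 0, 0, 1], [0, -0.8, 0, 0, 1], [0, -0.8, 0, 0, 1], [0, -0.8, 0, 0, 1], [0, -0.8, 0, 0, 1], [0, 0, 0, 0, 1], [0, 0, 0, 0, 1]])

```text
t: 13.75
eef_pos: [0.4528, -0.2829, 0.2234]
ee_rot: [180.0, 0.0, 96.5]
contact_force: [-0.2, -1.1, 0.3]
opening: 0.005
gripper_force: 0.0
```

Run:
```python
from h import *
s=sensors.state();print(s["contact_force"],s["eef_pos"])
a=get_image("scene");b=get_image("top")
x=np.hstack([cv2.resize(a["color"],(400,300)),cv2.resize(b["color"],(400,300))])
y=np.hstack([cv2.resize(a["color"][180:380,200:460],(400,300)),cv2.resize(b["color"][100:220,220:420],(400,300))])
cv2.imwrite("pics/t5.png",np.vstack([x,y]))
```

```text
[-0.22126157 -1.07700086  0.29672647] [ 0.45280809 -0.28286798  0.22342917]
```

View pics/t5.png

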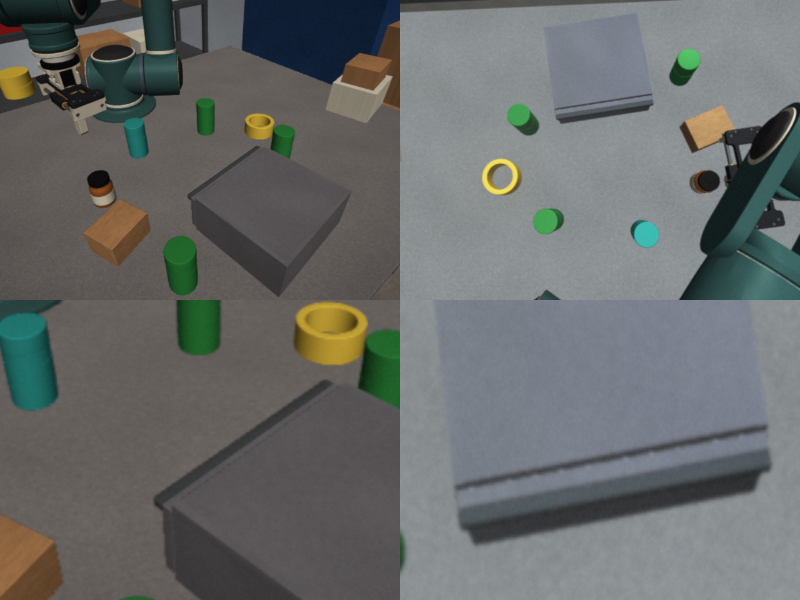

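The drawer looks flush with the unit and the bench items are where they were. I'll check the travel in numbers before handing in.

Run:
```python
from h import *
b=dict(np.load("top0.npz"))
m=lambda p,q:(onz(b,*p,.1)+onz(b,*q,.1))/2
d=np.linalg.norm(m((251.5,189.6),(404,166.8))-m((268,320),(429,296)))
print("travel",d)
if abs(d-.231)<.008: print(robot.hand_in())
```

```text
travel 0.2275670461401006
the job is handed in; nothing more can be done
None
```

The tall can now lies flat in its compartment towards the +y end, the drawer is shut against its stop, and the job is handed in; the other can, the tin and the bench items were left as they were.

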